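Dock a slide carrier in the self-centring jig

ROBOT

A 7-joint arm with a two-finger parallel gripper is mounted at the origin on a cart in front of the work surface, level with it; the furniture and walls round the work are solid. World frame = base frame: x ahead of the robot, y to its left, z up, the work surface at z = 0. Lengths are in m, angles in rad, forces in N, time in s.
With the tool pointing down it reaches from about 0.35 to 0.9 m from the base axis. Payload 8.1 kg.
Tool frame: the origin (TCP) lies midway between the tips of the shut fingers; the grasp point (between the pads) lies 19 mm behind it (hold_point_z is the z of the grasp point in the tool frame, in m); z points along the fingers, y is the line along which they close (so a half turn about z gives the same grasp; the last joint's range is limited). The gripper opens to 92 mm and grips with 3 to 60 N. Pads are 19 mm wide; open, the fingers measure 130 mm over their backs; the gripper's body (75 mm by 190 mm) begins 47 mm behind the grasp point.
Start: joints at [-1.285, 0.434, 0.025, 1.573, -0.012, 1.134, -0.075], TCP at [0.237, 0.578, 0.227] pointing down, gripper open.
Joint ranges: [-2.62, 2.62], [-0.44, 2.09], [-1.27, 1.32], [0.08, 2.57], [-1.32, 4.46], [0.12, 2], [-2.74, 2.74]. Speed limits (rad/s): [2.22, 2.22, 3.01, 3.01, 3.14, 3.14, 3.14].

INTERFACE

Orientations are given as a unit quaternion [x, y, z, w].
In Python, from station import * gives the robot as it stands.
- The arm moves only by the tool apply_moves, never from a script. Its argument "moves" is one flat list of numbers, 7 for each row, row after row: the opening, from 0 (shut) to 1 (fully open), then the shift along the tool's x, y, z in m, then the turn, a rotation vector about the tool's x, y, z in rad. A call has exactly 10 rows; each row shifts and turns the commanded pose from where the row before left it, along the tool's axes as they then stand; what a row does not reach is not made up. A row lasts 1/8 s, in which the tool goes at most 62.5 mm and 10.7 degrees, less where a joint would pass 70% of its speed; a pose out of reach is approached as far as the arm can. A call with a gripper value outside its range is refused whole. The fingers move at their own pace and stop on an object; "newtons" is the grip in N (left out, the last holds). Time passes only in rows, so rows that do not move let the fingers close, or fill a call up. It gives the time, the measured TCP pose, the force, the opening and the grip force at its end, in the units of the state.
- get_state(): the state, without advancing time (a new reading comes with each control period).
- get_image(name): name is "side" or "top"; returns the picture (384x512x3 uint8, red, green, blue); there is no depth.
- calibration(name): a dict with "camera_matrix" (3x3 intrinsics, pixels), "pose" (4x4, takes a point from camera to world coordinates). Camera axes: x right, y down, z forward; pixel columns grow to the right and rows downward; lengths in m; the calibration is good to about 2 mm. A picture is of the moment at which its call begins. calibration takes no time and is no camera call.
- close_job(): hands the job in; it is judged then, once.
The state is a dict: "t": time; "joint_pos": joint angles; "dq": joint speeds; "joint_torque": joint torques, N m; "tcp_pos": TCP position; "orientation": TCP orientation; "force": force on the tool from outside, world axes, zero at the start; "torque": the same for the moment, N m; "width": finger opening in m; "finger_force": force on a finger pad.
Only numpy, scipy, OpenCV 4.12 (cv2) and the standard library are available. Lean on these libraries where they do the work, as an engineer would, in place of code of your own. Each camera call takes 0.05 s, during which the arm holds its last target. There are 200 camera calls.

TASK

Pick up the grey slide carrier, lay it flat on the docking jig's plate in front of the flared rails, and push it in between the rails until it is fully home against the stop hidden under the bridge, its pin pressed flush. Push gently and feel for the stop: never press hard on the jig. Leave the carrier there and the other things on the bench where they are.

Things in the scene. Friction and masses are not known exactly. Their poses are not given: they have to be found in the camera images.
- carrier: Loose slide carrier: a flat grey plastic block 64 (its x) by 56 (its y) by 18 mm high, upright corners rounded at 10 mm, a brown card slide with a round glass window on top; about 0.12 kg. The same either way round. Origin at the centre of its underside. The stuff behind it (packets, 150 mm high) begins at world x = 0.44, y = -0.20.
- jig: Docking jig fixed to the bench: aluminium plate 210 (x) by 140 (y) by 8 mm high, two steel rails 23 mm high on it. Origin at the centre of its underside; its x axis is the push direction. The plate is bare from x = -105 to -30 mm, in front of the rails. More than 40 N of contact force between carrier and jig, in any direction, or between robot and jig, is too much.
- mouth (a point): Middle of the rails' wide mouth, on top of the plate, at jig x = -30, z = 8 mm. From here to jig x = 15 mm the rails converge from 92 to 58 mm clear width; on to x = 100 mm they are parallel, 58 mm apart (1 mm play on each side of the carrier).
- pads (a point): Channel centre between two spring-loaded white roller pads, at jig x = 45, z = 8 mm. Each stands 2 mm into the channel. Getting the front corners past them takes 4 to 14 N (carrier centre at jig x = 12 to 24 mm); after that it slides on with 1 to 6 N (more if it binds askew: ease off and push again), and they hold it by friction.
- bridge (a point): Centre of the underside of the bridge, a 5 mm plate over the channel from jig x = 40 to 102 mm, underside 31 mm over the bench. Beneath it, out of sight, is the hard stop, set anew: its face is anywhere from jig x = 66 to 90 mm, not measured. The carrier's front must meet it (carrier centre then at jig x = 34 to 58 mm); there the push force rises steeply above the sliding friction.
- plunger (a joint): Sensing pin in the face of the hidden stop: it stands out 8 mm toward the carrier at value 0 and is pushed in (values grow, in m) by the carrier; 0.008 is flush, the carrier on the stop. A spring of about 1 N drives it out.
- sample_jar: Bystander: white screw-top jar with a white lid, 55 mm diameter, 80 mm high; origin at the centre of its underside.
- counter: Bystander: small hand tally counter, 51 by 53 by 22 mm; origin at the centre of its underside.
- microscope_a: Obstacle: the fixed microscope between carrier and jig, 340 mm high. Its parts span x = 0.40 to 0.73, y = -0.08 to 0.18 m in the world; the foot (under 70 mm) begins at x = 0.45, the eyepieces lean toward the robot to x = 0.40 at 0.22 to 0.34 m height. Carry the part over it (above 0.36 m). Origin: bottom of its foot.

How it is judged:
By the outcome, as a careful person would: the job done as asked, in the order asked, and still so for the second after the job is handed in, with the robot touching nothing.
It also fails if it takes over 64 s, if anything falls off the work surface, if the arm or the gripper's body presses on something with over 40 N, if the wrist force passes 120 N, or if a joint passes its speed limit or range.

## Working session

There is one attempt and no reset: what is moved stays moved. The work goes in short steps, Python scripts to look and compute and a tool call to move; the robot and the scene stay as the last step left them, time stands still between calls to the robot, and variables do not carry over. Pictures are saved under pics/ and viewed, at most 10 in all, crops included, and the job is handed in when it is done.

Besides the shell and the picture viewer there is one more tool, called as name(argument=value, ...) on one line, values as JSON. apply_moves: Moves the arm, as the interface text tells. Its arguments: {"type":"object","properties":{"moves":{"type":"array"},"newtons":{"type":"number"}},"required":["moves"]}

```bash
mkdir -p pics; python3 - <<'E'
from station import *
import cv2,numpy as np
np.set_printoptions(precision=4,suppress=True)
for n in("side","top"):
    im=get_image(n); cv2.imwrite(f"pics/{n}0.png",im[:,:,::-1]); c=calibration(n); print(n,c["camera_matrix"],c["pose"])
print(get_state())
E
```

```text
side [[498.6522   0.     254.5603]
 [  0.     498.6522 188.8504]
 [  0.       0.       1.    ]] [[-0.9948 -0.057   0.0839  0.3259]
 [-0.101   0.632  -0.7683  1.2068]
 [-0.0093 -0.7729 -0.6345  1.0516]
 [ 0.      0.      0.      1.    ]]
top [[411.3918   0.     252.782 ]
 [  0.     411.3918 192.3151]
 [  0.       0.       1.    ]] [[-0.0018 -0.9988  0.0479  0.4212]
 [-1.      0.0015 -0.0062  0.0397]
 [ 0.0061 -0.0479 -0.9988  1.1251]
 [ 0.      0.      0.      1.    ]]
{'t': 0.1, 'joint_pos': array([-1.2846,  0.4352,  0.025 ,  1.574 , -0.0116,  1.134 , -0.0751]), 'dq': array([ 0.0001, -0.0032, -0.0003, -0.0008,  0.0004,  0.0011, -0.0006]), 'joint_torque': array([  0.0027, -66.9127,   0.9878, -31.5144,  -0.0605,   0.0374,
         0.0001]), 'tcp_pos': array([0.2368, 0.5779, 0.226 ]), 'orientation': array([ 0.1932,  0.9812, -0.0007, -0.0001]), 'force': array([ 0.305 , -0.2218, -0.7228]), 'torque': array([ 0.0221, -0.0122, -0.009 ]), 'finger_force': 0.0, 'width': 0.09187990746819552}
```

View pics/side0.png

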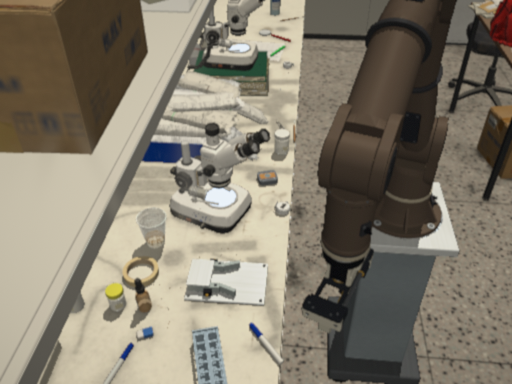

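View pics/top0.png

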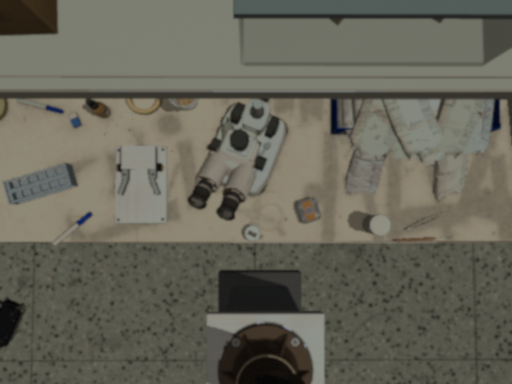

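The side view shows the carrier at about (267,178), the counter at (282,208), the jar at (281,138) and the jig plate around (228,282). In the top view the carrier is at (307,209) and the jig at (141,184), with its rail mouth toward the robot, so the push is up the image (about +x). I'll enlarge both.

```bash
python3 - <<'E'
import cv2,numpy as np
t=cv2.imread("pics/top0.png"); s=cv2.imread("pics/side0.png")
r=lambda im,x,y,w,h,k:cv2.resize(im[y:y+h,x:x+w],None,fx=k,fy=k,interpolation=cv2.INTER_CUBIC)
a=r(t,105,135,80,100,4);b=r(t,282,184,50,50,6) # 320x400, 300x300
c=r(s,180,250,100,62,4)[:200]; d=r(s,245,160,45,33,6)
C=np.zeros((600,800,3),np.uint8)
C[:400,:320]=a;C[:300,330:630]=b;C[310:508,330:600]=d
C2=r(s,180,250,100,62,3);C[410:596,:300]=C2
cv2.imwrite("pics/crop0.png",C)
E
```

```text
(no output)
```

View pics/crop0.png

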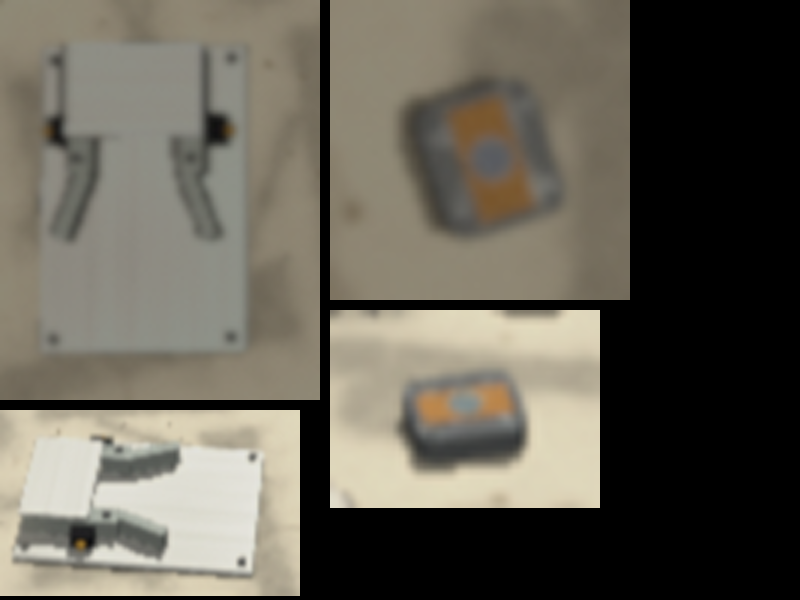

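The crops show the jig with its mouth facing the robot, nearly square to the image. The carrier is rotated about 15°, with its orange card running roughly up the image in the top view. Next I'll measure both.

```bash
cat > h.py <<'E'
from station import *
import cv2,numpy as np
np.set_printoptions(precision=4,suppress=True)
def ray(n,px,z):
    c=calibration(n);K=np.array(c["camera_matrix"]);P=np.array(c["pose"])
    px=np.atleast_2d(px).astype(float)
    d=(P[:3,:3]@np.linalg.inv(K)@np.c_[px,np.ones(len(px))].T).T
    return P[:3,3]+d*((z-P[2,3])/d[:,2])[:,None]
def up(im,x,y,w,h,k): # upscaled crop; pixel p -> (p+.5)/k-.5+origin
    return cv2.resize(im[y:y+h,x:x+w],None,fx=k,fy=k,interpolation=cv2.INTER_CUBIC)
def unpx(p,x,y,k): return (np.asarray(p,float)+.5)/k-.5+[x,y]
def big(m):
    cs,_=cv2.findContours(m.astype(np.uint8),cv2.RETR_EXTERNAL,cv2.CHAIN_APPROX_NONE)
    return max(cs,key=cv2.contourArea)[:,0]
def rect(n,p,z):
    w=ray(n,p,z)[:,:2]*1000
    (c,s,a)=cv2.minAreaRect(w.astype(np.float32)); return np.array(c),s,a
E
python3 - <<'E'
from h import *
t=cv2.imread("pics/top0.png"); s=cv2.imread("pics/side0.png")
k=8
def show(n,im,x,y,w,h,f,z,tag):
    u=up(im,x,y,w,h,k);L=cv2.cvtColor(u,cv2.COLOR_BGR2LAB).astype(int)
    m=f(L,u);m=cv2.morphologyEx(m.astype(np.uint8),cv2.MORPH_CLOSE,np.ones((25,25)))
    m=cv2.morphologyEx(m,cv2.MORPH_OPEN,np.ones((17,17)))
    c=big(m);print(tag,rect(n,unpx(c,x,y,k),z)); cv2.drawContours(u,[c],-1,(0,0,255),2);return u
def dist(L,u,th):
    bg=np.median(np.r_[L[:30].reshape(-1,3),L[-30:].reshape(-1,3)],0); d=L-bg
    return np.hypot(np.hypot(d[...,0]*.7,d[...,1]*2),d[...,2]*2)>th
def orange(L,u): 
    h=cv2.cvtColor(u,cv2.COLOR_BGR2HSV); return h[...,1]>120
L0=lambda th:(lambda L,u:dist(L,u,th))
a=show("top",t,288,188,40,40,L0(22),.018,"carrier top")
show("top",t,288,188,40,40,L0(28),.018,"carrier top")
b=show("top",t,288,188,40,40,orange,.018,"orange top")
show("side",s,245,160,45,33,orange,.018,"orange side")
plate=lambda L,u:(L[...,2]<133)
c=show("top",t,105,135,80,100,plate,.008,"plate top")
d=show("side",s,180,250,100,62,lambda L,u:(L[...,2]<135),.008,"plate side")
C=np.zeros((600,800,3),np.uint8)
C[:320,:320]=a;C[:320,330:650]=b;f=cv2.resize(c,(220,275));C[322:597,:220]=f;f=cv2.resize(d,(400,248));C[330:578,330:730]=f
cv2.imwrite("pics/m1.png",C)
# rear plate holes
E
```

```text
carrier top (array([ 429.0561, -112.0347]), (69.89030456542969, 66.26134490966797), 17.952335357666016)
carrier top (array([ 428.6328, -111.9   ]), (66.93656921386719, 63.392921447753906), 19.383892059326172)
orange top (array([ 409.068 , -121.4422]), (14.91203784942627, 21.5933895111084), 9.111812591552734)
orange side (array([ 444.9764, -115.3538]), (12.257035255432129, 19.20681381225586), 5.119730472564697)
plate top (array([497.3623, 338.238 ]), (205.593017578125, 136.47024536132812), 1.3503681421279907)
plate side (array([500.4619, 338.6426]), (148.9505157470703, 214.0720977783203), 89.68133544921875)
```

View pics/m1.png

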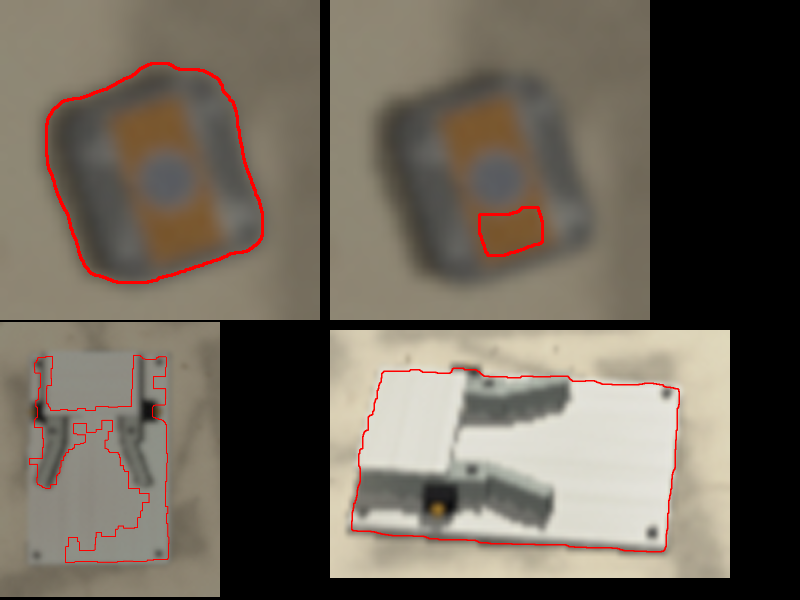

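The masks agree on the jig: centre about (0.499, 0.338), size near 210×140. The carrier's long axis follows the card, yaw about 13°. I'll refine the carrier using the card, and the jig's yaw using its plate edges.

```bash
python3 - <<'E'
from h import *
t=cv2.imread("pics/top0.png"); s=cv2.imread("pics/side0.png")
k=8
for n,im,(x,y,w,h) in(("top",t,(288,188,40,40)),("side",s,(245,160,45,33))):
    u=up(im,x,y,w,h,k);L=cv2.cvtColor(u,cv2.COLOR_BGR2LAB).astype(int)
    b=L[...,2]; th=(np.median(b)+b.max())/2; 
    m=cv2.morphologyEx((b>th).astype(np.uint8),cv2.MORPH_CLOSE,np.ones((71,71)))
    c=big(m); print(n,"card",th,rect(n,unpx(c,x,y,k),.018))
    # whole outline extents along/across card for yaw candidates
for th in(24,30):
    x,y,w,h=288,188,40,40;u=up(t,x,y,w,h,k);L=cv2.cvtColor(u,cv2.COLOR_BGR2LAB).astype(int)
    d=L-np.median(L[:40].reshape(-1,3),0);m=cv2.morphologyEx((np.hypot(d[...,0]*.7,2*np.hypot(d[...,1],d[...,2]))>th).astype(np.uint8),cv2.MORPH_CLOSE,np.ones((25,25)))
    W=ray("top",unpx(big(m),x,y,k),.012)[:,:2]*1000
    for a in(12,14,16):
        r=np.deg2rad(a);e=W@np.array([[np.cos(r),-np.sin(r)],[np.sin(r),np.cos(r)]])
        print(th,a,np.ptp(e[:,0]),np.ptp(e[:,1]))
# plate edges, top view: gradient extremum along scan rows
g=cv2.GaussianBlur(t,(3,3),0)
Lb=cv2.cvtColor(g,cv2.COLOR_BGR2LAB).astype(float)[...,2]
def edge(rows,lo,hi,vert=True):
    P=[]
    for r in rows:
        v=Lb[r,lo:hi] if vert else Lb[lo:hi,r]
        q=np.abs(np.diff(v)); q=np.where(q>q.max()*.4,q,0); p=lo+.5+(q*np.arange(len(q))).sum()/q.sum()
        P.append((p,r) if vert else (r,p))
    W=ray("top",P,.008)[:,:2]*1000
    vx,vy,x0,y0=cv2.fitLine(W.astype(np.float32),cv2.DIST_HUBER,0,.01,.01).ravel()
    return np.round([x0,y0,np.degrees(np.arctan2(vy,vx))],2)
print("left",edge(range(185,220),108,122)); print("right",edge(range(185,220),160,175))
print("near",edge(range(120,164),215,231,False))
E
```

```text
top card 148.0 (array([ 426.3483, -116.7128]), (49.378021240234375, 22.08599281311035), 17.059600830078125)
side card 154.5 (array([ 428.0342, -120.9146]), (49.30105972290039, 22.03708267211914), 17.202770233154297)
24 12 65.40039589505159 60.18818375506086
24 14 64.7025271847208 59.3468192292311
24 16 63.971191420841876 59.20407018272161
30 12 60.32947645256314 45.65339947636548
30 14 59.368326867015924 44.50571768607162
30 16 59.02028729113067 43.48789895648932
left [456.72 407.67   1.51]
right [446.86 265.75   2.56]
near [391.07 336.42 -88.94]
```

apply_moves(moves=[1, 0, 0, -0.055, 0, 0, 0.177, 1, 0, 0, -0.055, 0, 0, 0.177, 1, 0, 0, -0.05, 0, 0, 0.177, 1, 0, 0, 0, 0, 0, 0.177, 1, 0, 0, 0, 0, 0, 0.177, 1, -0.05, 0, 0, 0, 0, 0, 1, -0.06, 0, 0, 0, 0, 0, 1, -0.06, 0, 0, 0, 0, 0, 1, -0.06, 0, 0, 0, 0, 0, 1, -0.06, 0, 0, 0, 0, 0], newtons=20)

```text
t: 1.35
tcp_pos: [0.322, 0.2989, 0.3865]
orientation: [0.595, 0.804, -0.0, -0.0]
force: [1.1, -1.1, 0.8]
width: 0.0918
finger_force: 0.0
```

apply_moves(moves=[1, -0.061, -0.003, 0, 0, 0, 0, 1, -0.061, -0.003, 0, 0, 0, 0, 1, -0.061, -0.003, 0, 0, 0, 0, 1, -0.061, -0.003, 0, 0, 0, 0, 1, -0.061, -0.003, 0, 0, 0, 0, 1, -0.061, -0.003, 0, 0, 0, 0, 1, -0.061, -0.003, 0, 0, 0, 0, 1, 0, 0, 0.06, 0, 0, 0, 1, 0, 0, 0.06, 0, 0, 0, 1, 0, 0, 0.06, 0, 0, 0])

```text
t: 2.6
tcp_pos: [0.4265, -0.1132, 0.2051]
orientation: [0.595, 0.804, 0.0, 0.0]
force: [0.4, 2.1, -0.0]
width: 0.0919
finger_force: 0.0
```

```bash
python3 - <<'E'
from h import *
print(get_state()["tcp_pos"])
t=get_image("top")[:,:,::-1];s=get_image("side")[:,:,::-1]
C=np.zeros((400,800,3),np.uint8);C[:,:400]=up(t,265,165,80,80,5);C[:,400:]=up(s,225,130,80,80,5)
cv2.imwrite("pics/above.png",C)
E
```

```text
[ 0.4265 -0.1132  0.2051]
```

View pics/above.png

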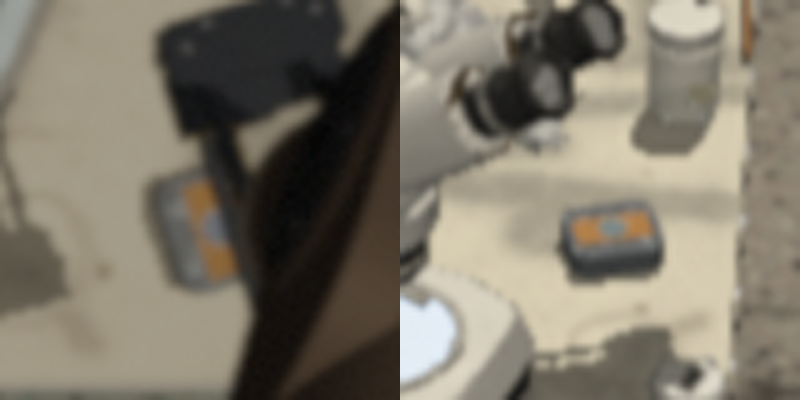

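The top crop shows the gripper in line above the carrier. In the side crop the carrier is undisturbed at about (612,235), with the eyepieces clear. Descending now.

apply_moves(moves=[1, -0.002, 0, 0.05, 0, 0, 0, 1, 0, 0, 0.05, 0, 0, 0, 1, 0, 0, 0.04, 0, 0, 0, 1, 0, 0, 0.03, 0, 0, 0, 1, 0, 0, 0.02, 0, 0, 0, 1, 0, 0, 0.01, 0, 0, 0, 1, 0, 0, 0, 0, 0, 0, 0.3, 0, 0, 0, 0, 0, 0, 0.3, 0, 0, 0, 0, 0, 0, 0.3, 0, 0, 0, 0, 0, 0])

```text
t: 3.95
tcp_pos: [0.4275, -0.1152, 0.0071]
orientation: [0.595, 0.804, 0.0, 0.0]
force: [-0.0, -0.0, 0.3]
width: 0.0665
finger_force: 0.0
```

apply_moves(moves=[0.76, 0, 0, 0.0035, 0, 0, 0, 0.3, 0, 0, 0, 0, 0, 0, 0.3, 0, 0, 0, 0, 0, 0, 0.3, 0, 0, 0, 0, 0, 0, 0.3, 0, 0, 0, 0, 0, 0, 0.3, 0, 0, 0, 0, 0, 0, 0.3, 0, 0, -0.02, 0, 0, 0, 0.3, 0, 0, -0.06, 0, 0, 0, 0.3, 0, 0, -0.06, 0, 0, 0, 0.3, 0, 0, -0.06, 0, 0, 0])

```text
t: 5.2
tcp_pos: [0.4266, -0.1155, 0.2048]
orientation: [0.595, 0.804, -0.0, -0.0]
force: [0.8, 1.8, -1.3]
width: 0.0638
finger_force: 20.0
```

apply_moves(moves=[0.3, 0, 0, -0.055, 0, 0, 0, 0.3, 0, 0, -0.055, 0, 0, 0.135, 0.3, 0, 0, -0.055, 0, 0, 0.135, 0.3, 0, 0, -0.035, 0, 0, 0, 0.3, 0.03, 0.001, 0, 0, 0, 0, 0.3, 0.055, 0.002, 0, 0, 0, 0, 0.3, 0.055, 0.002, 0, 0, 0, 0, 0.3, 0.055, 0.002, 0, 0, 0, 0, 0.3, 0.055, 0.002, 0, 0, 0, 0, 0.3, 0.055, 0.002, 0, 0, 0, 0])

```text
t: 6.45
tcp_pos: [0.4296, 0.1912, 0.4031]
orientation: [0.698, 0.716, 0.0, -0.0]
force: [0.8, -0.4, -1.1]
width: 0.064
finger_force: 20.0
```

apply_moves(moves=[0.3, 0.055, 0.001, 0, 0, 0, 0, 0.3, 0.055, 0.001, 0, 0, 0, 0, 0.3, 0.035, 0.001, 0, 0, 0, 0, 0.3, 0, 0, 0.06, 0, 0, 0, 0.3, 0, 0, 0.06, 0, 0, 0, 0.3, 0, 0, 0.06, 0, 0, 0, 0.3, 0, 0, 0.06, 0, 0, 0, 0.3, 0, 0, 0.05, 0, 0, 0, 0.3, 0, 0, 0, 0, 0, 0, 0.3, 0, 0, 0, 0, 0, 0])

```text
t: 7.7
tcp_pos: [0.4301, 0.3353, 0.1149]
orientation: [0.698, 0.716, 0.001, 0.0]
force: [1.0, -0.3, -0.7]
width: 0.064
finger_force: 20.0
```

```bash
python3 - <<'E'
from h import *
print(get_state()["tcp_pos"])
t=get_image("top")[:,:,::-1];s=get_image("side")[:,:,::-1]
C=np.zeros((500,800,3),np.uint8);C[:,:320]=up(t,105,135,80,125,4)[:500];C[:,320:800]=up(s,160,210,120,125,4)
cv2.imwrite("pics/jigabove.png",C)
E
```

```text
[0.4301 0.3353 0.1149]
```

View pics/jigabove.png

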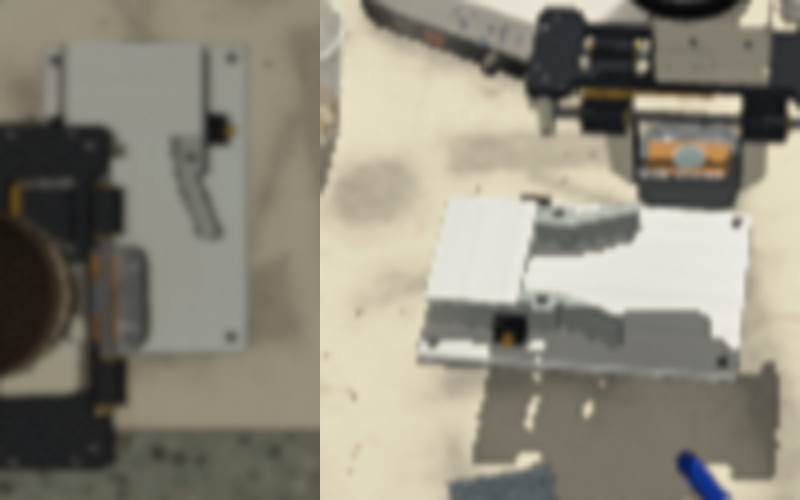

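The side crop shows the carrier held level, card centre at about pixel (252.5, 250), above the bare plate in front of the mouth. In the top crop it lines up with the channel. Quick check that the camera agrees with the arm's position.

```bash
python3 -c "
from h import *
print(ray('side',[252.2,249.5],.1295))"
```

```text
[[0.4293 0.3321 0.1295]]
```

apply_moves(moves=[0.3, 0, 0, 0.04, 0, 0, 0, 0.3, 0, 0, 0.03, 0, 0, 0, 0.3, 0, 0, 0.02, 0, 0, 0, 0.3, 0, 0, 0.006, 0, 0, 0, 0.3, 0, 0, 0.003, 0, 0, 0, 0.3, 0, 0, 0.002, 0, 0, 0, 0.3, 0, 0, 0.001, 0, 0, 0, 0.3, 0, 0, 0, 0, 0, 0, 0.3, 0, 0, 0, 0, 0, 0, 0.3, 0, 0, 0, 0, 0, 0])

```text
t: 9.05
tcp_pos: [0.4291, 0.3349, 0.0113]
orientation: [0.698, 0.717, 0.0, -0.0]
force: [-1.0, 0.1, -1.1]
width: 0.0641
finger_force: 20.0
```

apply_moves(moves=[0.3, 0, 0, 0.0005, 0, 0, 0, 0.3, 0, 0, 0, 0, 0, 0, 0.3, 0, 0, 0.0005, 0, 0, 0, 0.3, 0, 0, 0, 0, 0, 0, 0.3, 0, 0, 0, 0, 0, 0, 0.3, 0, 0, 0, 0, 0, 0, 0.3, 0, 0, 0, 0, 0, 0, 0.3, 0, 0, 0, 0, 0, 0, 0.3, 0, 0, 0, 0, 0, 0, 0.3, 0, 0, 0, 0, 0, 0])

```text
t: 10.3
tcp_pos: [0.4292, 0.3349, 0.011]
orientation: [0.698, 0.717, 0.0, -0.0]
force: [-3.7, -1.6, 12.1]
width: 0.0638
finger_force: 20.0
```

apply_moves(moves=[0.8, 0, 0, 0, 0, 0, 0, 0.8, 0, 0, 0, 0, 0, 0, 0.8, 0, 0, 0, 0, 0, 0, 0.8, 0, 0, -0.005, 0, 0, 0, 0.8, 0, 0, -0.02, 0, 0, 0, 0.8, 0, 0, -0.05, 0, 0, 0, 0, 0, 0, -0.025, 0, 0, -0.17, 0, 0, 0, 0, 0, 0, -0.17, 0, 0, 0, 0, 0, 0, -0.17, 0, 0, 0, 0, 0, 0, -0.17])

```text
t: 11.55
tcp_pos: [0.4291, 0.3348, 0.1106]
orientation: [0.416, 0.909, 0.0, 0.0]
force: [-0.2, -0.3, -0.2]
width: 0.0381
finger_force: 0.0
```

apply_moves(moves=[0, 0, 0, 0, 0, 0, -0.177, 0, 0, 0, 0, 0, 0, -0.177, 0, 0, 0, 0, 0, 0, -0.177, 0, 0, 0, 0, 0, 0, -0.177, 0, 0, 0, 0, 0, 0, -0.177, 0, 0.035, 0, 0, 0, 0, 0, 0, 0.035, 0, 0, 0, 0, 0, 0, 0, 0, 0, 0, 0, 0, 0, 0, 0, 0, 0, 0, 0, 0, 0, 0, 0, 0, 0, 0])

```text
t: 12.8
tcp_pos: [0.3603, 0.3334, 0.1104]
orientation: [-0.01, 1.0, 0.0, 0.0]
force: [0.4, -0.6, -0.1]
width: 0.0002
finger_force: 0.0
```

```bash
python3 - <<'E'
from h import *
t=get_image("top")[:,:,::-1];s=get_image("side")[:,:,::-1]
C=np.zeros((500,800,3),np.uint8);C[:,:320]=up(t,105,135,80,125,4)[:500];C[:,320:800]=up(s,160,210,120,125,4)
cv2.imwrite("pics/placed.png",C)
k=8
for n,im,(x,y,w,h) in(("side",s,(225,262,45,33)),("top",t,(120,185,42,45))):
    u=up(im,x,y,w,h,k);b=cv2.cvtColor(u,cv2.COLOR_BGR2LAB).astype(int)[...,2]
    th=(np.median(b)+b.max())/2
    m=cv2.morphologyEx((b>th).astype(np.uint8),cv2.MORPH_CLOSE,np.ones((71,71)))
    print(n,th,rect(n,unpx(big(m),x,y,k),.026))
E
```

```text
side 149.5 (array([430.7725, 329.803 ]), (48.63332748413086, 25.47148323059082), 2.077028751373291)
top 145.5 (array([429.3358, 333.9317]), (48.649749755859375, 24.956024169921875), 0.6182475686073303)
```

View pics/placed.png

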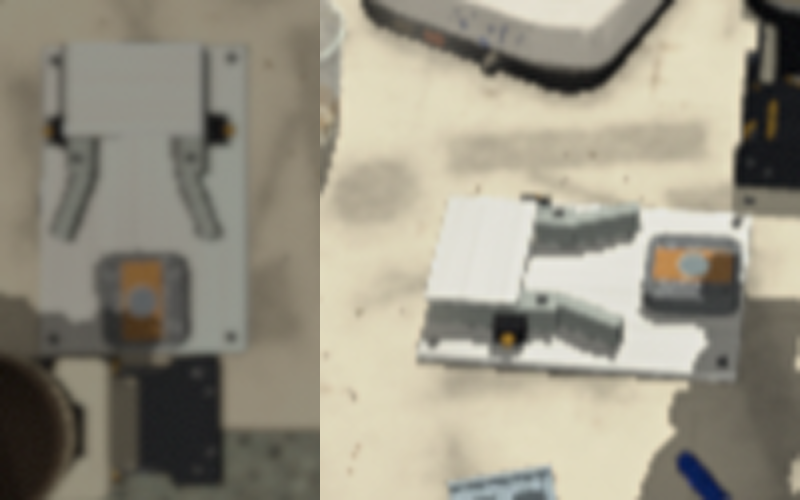

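Both views show the carrier flat on the bare plate, centre about (0.430, 0.334), yaw within 1° of the jig, and about 3 mm right of the channel axis; the flare will take that up. The closed fingers are behind it, so I'll lower them and push from behind.

apply_moves(moves=[0, 0, 0.003, 0.04, 0, 0, 0, 0, 0, 0, 0.035, 0, 0, 0, 0, 0, 0, 0.02, 0, 0, 0, 0, 0, 0, 0.0035, 0, 0, 0, 0, -0.01, 0, 0, 0, 0, 0, 0, -0.005, 0, 0, 0, 0, 0, 0, -0.005, 0, 0, 0, 0, 0, 0, -0.005, 0, 0, 0, 0, 0, 0, -0.005, 0, 0, 0, 0, 0, 0, -0.005, 0, 0, 0, 0, 0])

```text
t: 14.15
tcp_pos: [0.3942, 0.3371, 0.0117]
orientation: [-0.011, 1.0, -0.0, -0.0]
force: [0.3, 0.3, 1.7]
width: 0.0006
finger_force: 0.3
```

apply_moves(moves=[0, -0.004, 0, 0, 0, 0, 0, 0, -0.004, 0, 0, 0, 0, 0, 0, -0.004, 0, 0, 0, 0, 0, 0, -0.004, 0, 0, 0, 0, 0, 0, -0.004, 0, 0, 0, 0, 0, 0, -0.004, 0, 0, 0, 0, 0, 0, -0.004, 0, 0, 0, 0, 0, 0, -0.004, 0, 0, 0, 0, 0, 0, -0.004, 0, 0, 0, 0, 0, 0, -0.004, 0, 0, 0, 0, 0])

```text
t: 15.4
tcp_pos: [0.4344, 0.338, 0.0117]
orientation: [-0.011, 1.0, 0.0, 0.0]
force: [-0.3, 0.0, 0.2]
width: 0.0005
finger_force: 0.2
```

apply_moves(moves=[0, -0.002, 0, 0, 0, 0, 0, 0, -0.002, 0, 0, 0, 0, 0, 0, -0.002, 0, 0, 0, 0, 0, 0, -0.002, 0, 0, 0, 0, 0, 0, -0.002, 0, 0, 0, 0, 0, 0, -0.002, 0, 0, 0, 0, 0, 0, -0.002, 0, 0, 0, 0, 0, 0, -0.002, 0, 0, 0, 0, 0, 0, -0.002, 0, 0, 0, 0, 0, 0, -0.002, 0, 0, 0, 0, 0])

```text
t: 16.65
tcp_pos: [0.4542, 0.3384, 0.0118]
orientation: [-0.011, 1.0, 0.0, 0.0]
force: [-0.7, 0.1, 0.7]
width: 0.0006
finger_force: 0.4
```

```bash
python3 - <<'E'
from h import *
print(get_state()["force"])
t=get_image("top")[:,:,::-1];s=get_image("side")[:,:,::-1]
C=np.zeros((500,800,3),np.uint8);C[:,:320]=up(t,105,135,80,125,4)[:500];C[:,320:800]=up(s,160,210,120,125,4)
cv2.imwrite("pics/push1.png",C)
E
```

```text
[-0.7025  0.0635  0.7409]
```

View pics/push1.png

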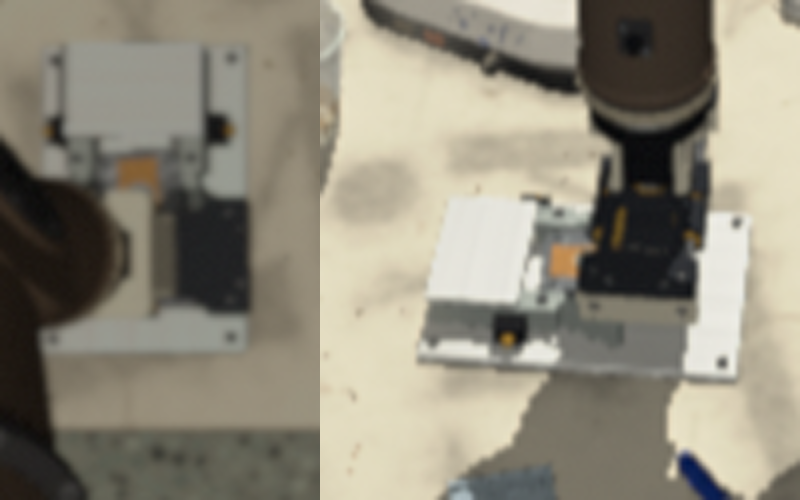

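The carrier has entered the channel square and centred, its card between the rails just short of the bridge, with almost no force. The roller pads come next.

apply_moves(moves=[0, -0.0015, 0, 0, 0, 0, 0, 0, -0.0015, 0, 0, 0, 0, 0, 0, -0.0015, 0, 0, 0, 0, 0, 0, -0.0015, 0, 0, 0, 0, 0, 0, -0.0015, 0, 0, 0, 0, 0, 0, -0.0015, 0, 0, 0, 0, 0, 0, -0.0015, 0, 0, 0, 0, 0, 0, -0.0015, 0, 0, 0, 0, 0, 0, -0.0015, 0, 0, 0, 0, 0, 0, -0.0015, 0, 0, 0, 0, 0])

```text
t: 18.0
tcp_pos: [0.4692, 0.3387, 0.0117]
orientation: [-0.011, 1.0, 0.0, 0.0]
force: [-0.3, 0.7, 0.2]
width: 0.0002
finger_force: 0.3
```

apply_moves(moves=[0, -0.001, 0, 0, 0, 0, 0, 0, -0.001, 0, 0, 0, 0, 0, 0, -0.001, 0, 0, 0, 0, 0, 0, -0.001, 0, 0, 0, 0, 0, 0, 0, 0, 0, 0, 0, 0, 0, 0, 0, 0, 0, 0, 0, 0, 0, 0, 0, 0, 0, 0, 0, 0, 0, 0, 0, 0, 0, 0, 0, 0, 0, 0, 0, 0, 0, 0, 0, 0, 0, 0, 0])

```text
t: 19.25
tcp_pos: [0.4731, 0.3388, 0.0117]
orientation: [-0.011, 1.0, -0.0, 0.0]
force: [-1.5, -0.2, -0.4]
width: 0.0003
finger_force: 0.4
```

apply_moves(moves=[0, -0.001, 0, 0, 0, 0, 0, 0, -0.001, 0, 0, 0, 0, 0, 0, -0.001, 0, 0, 0, 0, 0, 0, -0.001, 0, 0, 0, 0, 0, 0, -0.001, 0, 0, 0, 0, 0, 0, 0, 0, 0, 0, 0, 0, 0, 0, 0, 0, 0, 0, 0, 0, 0, 0, 0, 0, 0, 0, 0, 0, 0, 0, 0, 0, 0, 0, 0, 0, 0, 0, 0, 0])

```text
t: 20.5
tcp_pos: [0.4782, 0.3388, 0.0117]
orientation: [-0.01, 1.0, -0.0, 0.0]
force: [-1.2, 0.2, -0.5]
width: 0.0009
finger_force: 0.7
```

```bash
python3 - <<'E'
from h import *
p=cv2.imread("pics/push1.png")
b=cv2.cvtColor(p,cv2.COLOR_BGR2LAB)[...,2].astype(int)
col=b[140:200,130:148].mean(1); g=np.diff(cv2.GaussianBlur(col.reshape(-1,1),(1,5),0).ravel());r=140+.5+np.argmax(g)
print(r,ray("top",unpx([139,r],105,135,4),.026))
sd=b[255:270,520:580].mean(0);r=520.5+np.argmax(np.diff(sd));print(r,ray("side",unpx([r-320,262],160,210,4),.026))
# bridge near edge in top0
t=cv2.imread("pics/top0.png").astype(int).sum(2);v=up(t.astype(np.float32),140,160,6,20,4).mean(1);print(np.round(v[::2]))
print(ray("top",[[142,168.5],[142,169.5]],.036))
E
```

```text
158.5 [[0.5228 0.3363 0.026 ]]
549.5 [[0.525  0.3364 0.026 ]]
[414. 414. 413. 413. 414. 415. 414. 413. 413. 414. 415. 416. 417. 417.
 415. 414. 413. 413. 414. 416. 416. 416. 417. 417. 417. 417. 417. 417.
 417. 417. 417. 417. 417. 417. 416. 416. 417. 417. 416. 416.]
[[0.5372 0.3268 0.036 ]
 [0.5345 0.3268 0.036 ]]
```

apply_moves(moves=[0, -0.001, 0, 0, 0, 0, 0, 0, -0.001, 0, 0, 0, 0, 0, 0, -0.001, 0, 0, 0, 0, 0, 0, -0.001, 0, 0, 0, 0, 0, 0, 0, 0, 0, 0, 0, 0, 0, 0, 0, 0, 0, 0, 0, 0, 0, 0, 0, 0, 0, 0, 0, 0, 0, 0, 0, 0, 0, 0, 0, 0, 0, 0, 0, 0, 0, 0, 0, 0, 0, 0, 0])

```text
t: 21.75
tcp_pos: [0.4823, 0.3389, 0.0118]
orientation: [-0.01, 1.0, 0.0, 0.0]
force: [-0.4, -0.2, -0.1]
width: 0.0003
finger_force: 0.1
```

```bash
python3 - <<'E'
from h import *
t=get_image("top")[:,:,::-1];s=get_image("side")[:,:,::-1]
C=np.zeros((500,800,3),np.uint8);C[:,:320]=up(t,125,150,40,63,8)[:500];C[:,320:800]=up(s,195,245,60,62,8)[:500,:480] if 0 else 0
C[:496,320:800]=up(s,195,245,60,62,8)
cv2.imwrite("pics/push2.png",C)
E
```

```text
(no output)
```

View pics/push2.png

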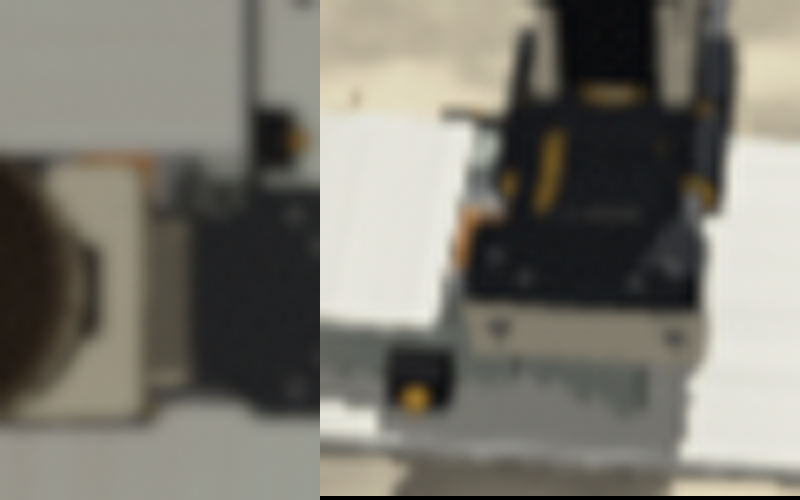

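The side crop shows the card's front already under the bridge and the fingers still behind the carrier. From here I'll go in small steps and watch the force.

apply_moves(moves=[0, 0, 0, 0, 0, 0, 0, 0, 0, 0, 0, 0, 0, 0, 0, 0, 0, 0, 0, 0, 0, 0, 0, 0, 0, 0, 0, 0, 0, 0, 0, 0, 0, 0, 0, 0, 0, 0, 0, 0, 0, 0, 0, -0.0004, 0, 0, 0, 0, 0, 0, -0.0004, 0, 0, 0, 0, 0, 0, -0.0004, 0, 0, 0, 0, 0, 0, -0.0004, 0, 0, 0, 0, 0])

```text
t: 23.1
tcp_pos: [0.4833, 0.3391, 0.0117]
orientation: [-0.011, 1.0, -0.0, -0.0]
force: [-2.9, 0.8, 0.4]
width: 0.0006
finger_force: 1.3
```

apply_moves(moves=[0, -0.00015, 0, 0, 0, 0, 0, 0, -0.00015, 0, 0, 0, 0, 0, 0, -0.00015, 0, 0, 0, 0, 0, 0, -0.00015, 0, 0, 0, 0, 0, 0, -0.00015, 0, 0, 0, 0, 0, 0, -0.00015, 0, 0, 0, 0, 0, 0, -0.00015, 0, 0, 0, 0, 0, 0, -0.00015, 0, 0, 0, 0, 0, 0, -0.00015, 0, 0, 0, 0, 0, 0, -0.00015, 0, 0, 0, 0, 0])

```text
t: 24.35
tcp_pos: [0.4852, 0.3391, 0.0118]
orientation: [-0.011, 1.0, 0.0, 0.0]
force: [-2.7, 0.1, -1.1]
width: 0.0009
finger_force: 1.1
```

apply_moves(moves=[0, -0.00015, 0, 0, 0, 0, 0, 0, -0.00015, 0, 0, 0, 0, 0, 0, -0.00015, 0, 0, 0, 0, 0, 0, -0.00015, 0, 0, 0, 0, 0, 0, -0.00015, 0, 0, 0, 0, 0, 0, -0.00015, 0, 0, 0, 0, 0, 0, -0.00015, 0, 0, 0, 0, 0, 0, -0.00015, 0, 0, 0, 0, 0, 0, -0.00015, 0, 0, 0, 0, 0, 0, -0.00015, 0, 0, 0, 0, 0])

```text
t: 25.6
tcp_pos: [0.4866, 0.3391, 0.0117]
orientation: [-0.011, 1.0, 0.0, 0.0]
force: [-2.0, 0.2, -1.2]
width: 0.0006
finger_force: 1.1
```

apply_moves(moves=[0, -0.00015, 0, 0, 0, 0, 0, 0, -0.00015, 0, 0, 0, 0, 0, 0, -0.00015, 0, 0, 0, 0, 0, 0, -0.00015, 0, 0, 0, 0, 0, 0, -0.00015, 0, 0, 0, 0, 0, 0, -0.00015, 0, 0, 0, 0, 0, 0, -0.00015, 0, 0, 0, 0, 0, 0, -0.00015, 0, 0, 0, 0, 0, 0, -0.00015, 0, 0, 0, 0, 0, 0, -0.00015, 0, 0, 0, 0, 0])

```text
t: 26.85
tcp_pos: [0.4882, 0.3391, 0.0117]
orientation: [-0.011, 1.0, 0.0, 0.0]
force: [-2.5, 0.9, -0.3]
width: 0.0005
finger_force: 1.1
```

apply_moves(moves=[0, -0.00015, 0, 0, 0, 0, 0, 0, -0.00015, 0, 0, 0, 0, 0, 0, -0.00015, 0, 0, 0, 0, 0, 0, -0.00015, 0, 0, 0, 0, 0, 0, -0.00015, 0, 0, 0, 0, 0, 0, -0.00015, 0, 0, 0, 0, 0, 0, -0.00015, 0, 0, 0, 0, 0, 0, -0.00015, 0, 0, 0, 0, 0, 0, -0.00015, 0, 0, 0, 0, 0, 0, -0.00015, 0, 0, 0, 0, 0])

```text
t: 28.1
tcp_pos: [0.4896, 0.3392, 0.0117]
orientation: [-0.011, 1.0, 0.0, -0.0]
force: [-2.0, 1.4, -1.0]
width: 0.0007
finger_force: 1.1
```

apply_moves(moves=[0, -0.00015, 0, 0, 0, 0, 0, 0, -0.00015, 0, 0, 0, 0, 0, 0, -0.00015, 0, 0, 0, 0, 0, 0, -0.00015, 0, 0, 0, 0, 0, 0, -0.00015, 0, 0, 0, 0, 0, 0, -0.00015, 0, 0, 0, 0, 0, 0, -0.00015, 0, 0, 0, 0, 0, 0, -0.00015, 0, 0, 0, 0, 0, 0, -0.00015, 0, 0, 0, 0, 0, 0, -0.00015, 0, 0, 0, 0, 0])

```text
t: 29.35
tcp_pos: [0.4912, 0.3392, 0.0118]
orientation: [-0.011, 1.0, 0.0, 0.0]
force: [-2.5, 0.9, -1.4]
width: 0.0011
finger_force: 1.1
```

apply_moves(moves=[0, -0.00016, 0, 0, 0, 0, 0, 0, -0.00016, 0, 0, 0, 0, 0, 0, -0.00016, 0, 0, 0, 0, 0, 0, -0.00016, 0, 0, 0, 0, 0, 0, -0.00016, 0, 0, 0, 0, 0, 0, -0.00016, 0, 0, 0, 0, 0, 0, -0.00016, 0, 0, 0, 0, 0, 0, -0.00016, 0, 0, 0, 0, 0, 0, -0.00016, 0, 0, 0, 0, 0, 0, -0.00016, 0, 0, 0, 0, 0])

```text
t: 30.6
tcp_pos: [0.4927, 0.3393, 0.0117]
orientation: [-0.011, 1.0, 0.0, -0.0]
force: [-2.5, 1.0, -0.6]
width: 0.0004
finger_force: 1.4
```

apply_moves(moves=[0, -0.00016, 0, 0, 0, 0, 0, 0, -0.00016, 0, 0, 0, 0, 0, 0, -0.00016, 0, 0, 0, 0, 0, 0, -0.00016, 0, 0, 0, 0, 0, 0, -0.00016, 0, 0, 0, 0, 0, 0, -0.00016, 0, 0, 0, 0, 0, 0, -0.00016, 0, 0, 0, 0, 0, 0, -0.00016, 0, 0, 0, 0, 0, 0, -0.00016, 0, 0, 0, 0, 0, 0, -0.00016, 0, 0, 0, 0, 0])

```text
t: 31.85
tcp_pos: [0.4943, 0.3393, 0.0117]
orientation: [-0.011, 1.0, 0.0, -0.0]
force: [-3.8, 1.1, -1.4]
width: 0.0006
finger_force: 1.5
```

apply_moves(moves=[0, -0.00016, 0, 0, 0, 0, 0, 0, -0.00016, 0, 0, 0, 0, 0, 0, -0.00016, 0, 0, 0, 0, 0, 0, -0.00016, 0, 0, 0, 0, 0, 0, -0.00016, 0, 0, 0, 0, 0, 0, -0.00016, 0, 0, 0, 0, 0, 0, -0.00016, 0, 0, 0, 0, 0, 0, -0.00016, 0, 0, 0, 0, 0, 0, -0.00016, 0, 0, 0, 0, 0, 0, -0.00016, 0, 0, 0, 0, 0])

```text
t: 33.1
tcp_pos: [0.4959, 0.3393, 0.0117]
orientation: [-0.011, 1.0, 0.0, 0.0]
force: [-3.0, 1.1, -1.1]
width: 0.0008
finger_force: 1.5
```

apply_moves(moves=[0, -0.00016, 0, 0, 0, 0, 0, 0, -0.00016, 0, 0, 0, 0, 0, 0, -0.00016, 0, 0, 0, 0, 0, 0, -0.00016, 0, 0, 0, 0, 0, 0, -0.00016, 0, 0, 0, 0, 0, 0, -0.00016, 0, 0, 0, 0, 0, 0, -0.00016, 0, 0, 0, 0, 0, 0, -0.00016, 0, 0, 0, 0, 0, 0, -0.00016, 0, 0, 0, 0, 0, 0, -0.00016, 0, 0, 0, 0, 0])

```text
t: 34.35
tcp_pos: [0.4975, 0.3393, 0.0117]
orientation: [-0.011, 1.0, -0.0, -0.0]
force: [-4.3, -1.0, -0.8]
width: 0.0006
finger_force: 1.5
```

apply_moves(moves=[0, -0.00015, 0, 0, 0, 0, 0, 0, -0.00015, 0, 0, 0, 0, 0, 0, -0.00015, 0, 0, 0, 0, 0, 0, -0.00015, 0, 0, 0, 0, 0, 0, -0.00015, 0, 0, 0, 0, 0, 0, -0.00015, 0, 0, 0, 0, 0, 0, -0.00015, 0, 0, 0, 0, 0, 0, -0.00015, 0, 0, 0, 0, 0, 0, -0.00015, 0, 0, 0, 0, 0, 0, -0.00015, 0, 0, 0, 0, 0])

```text
t: 35.6
tcp_pos: [0.499, 0.3394, 0.0117]
orientation: [-0.011, 1.0, 0.0, -0.0]
force: [-2.9, -0.3, -0.6]
width: 0.0007
finger_force: 1.8
```

apply_moves(moves=[0, -0.00015, 0, 0, 0, 0, 0, 0, -0.00015, 0, 0, 0, 0, 0, 0, -0.00015, 0, 0, 0, 0, 0, 0, -0.00015, 0, 0, 0, 0, 0, 0, -0.00015, 0, 0, 0, 0, 0, 0, -0.00015, 0, 0, 0, 0, 0, 0, -0.00015, 0, 0, 0, 0, 0, 0, -0.00015, 0, 0, 0, 0, 0, 0, -0.00015, 0, 0, 0, 0, 0, 0, -0.00015, 0, 0, 0, 0, 0])

```text
t: 36.85
tcp_pos: [0.4992, 0.3395, 0.0116]
orientation: [-0.011, 1.0, -0.0, -0.001]
force: [-8.4, -0.4, 3.3]
width: 0.0002
finger_force: 4.2
```

apply_moves(moves=[0, -0.00015, 0, 0, 0, 0, 0, 0, -0.00015, 0, 0, 0, 0, 0, 0, -0.00015, 0, 0, 0, 0, 0, 0, -0.00015, 0, 0, 0, 0, 0, 0, -0.00015, 0, 0, 0, 0, 0, 0, -0.00015, 0, 0, 0, 0, 0, 0, -0.00015, 0, 0, 0, 0, 0, 0, -0.00015, 0, 0, 0, 0, 0, 0, -0.00015, 0, 0, 0, 0, 0, 0, -0.00015, 0, 0, 0, 0, 0])

```text
t: 38.1
tcp_pos: [0.4992, 0.3395, 0.0116]
orientation: [-0.011, 1.0, -0.0, -0.002]
force: [-13.4, 0.6, 7.9]
width: 0.0008
finger_force: 6.6
```

The tool has stopped dead at x = 0.4992 while the force climbs. To tell the stop from binding, I'll ease off and push again.

apply_moves(moves=[0, 0.002, 0, 0, 0, 0, 0, 0, 0.002, 0, 0, 0, 0, 0, 0, 0.002, 0, 0, 0, 0, 0, 0, 0, 0, 0, 0, 0, 0, 0, -0.0015, 0, 0, 0, 0, 0, 0, -0.0015, 0, 0, 0, 0, 0, 0, -0.001, 0, 0, 0, 0, 0, 0, -0.001, 0, 0, 0, 0, 0, 0, -0.001, 0, 0, 0, 0, 0, 0, -0.001, 0, 0, 0, 0, 0])

```text
t: 39.35
tcp_pos: [0.4992, 0.3394, 0.0111]
orientation: [-0.011, 1.0, -0.001, -0.003]
force: [-13.3, -1.4, 7.4]
width: 0.0006
finger_force: 6.9
```

apply_moves(moves=[0, -0.0005, 0, 0, 0, 0, 0, 0, -0.0005, 0, 0, 0, 0, 0, 0, -0.0005, 0, 0, 0, 0, 0, 0, 0, 0, 0, 0, 0, 0, 0, 0, 0, 0, 0, 0, 0, 0, 0, 0, 0, 0, 0, 0, 0, 0, 0, 0, 0, 0, 0, 0, 0, 0, 0, 0, 0, 0, 0, 0, 0, 0, 0, 0, 0, 0, 0, 0, 0, 0, 0, 0])

```text
t: 40.6
tcp_pos: [0.4993, 0.3394, 0.0109]
orientation: [-0.012, 1.0, -0.001, -0.004]
force: [-15.9, -2.2, 9.4]
width: 0.0005
finger_force: 8.1
```

The position is the same after re-pushing and holds at 16 N, well above the 3 N sliding friction, so this is the hard stop. Backing off straight, then lifting.

apply_moves(moves=[0, 0.002, 0, 0, 0, 0, 0, 0, 0.003, 0, 0, 0, 0, 0, 0, 0.01, 0, 0, 0, 0, 0, 0, 0.02, 0, 0, 0, 0, 0, 0, 0.04, 0, 0, 0, 0, 0, 0, 0.04, 0, 0, 0, 0, 0, 0, 0, 0, -0.05, 0, 0, 0, 0, 0, 0, -0.05, 0, 0, 0, 0, 0, 0, 0, 0, 0, 0, 0, 0, 0, 0, 0, 0, 0])

```text
t: 41.85
tcp_pos: [0.3895, 0.337, 0.1118]
orientation: [-0.011, 1.0, 0.0, 0.0]
force: [0.4, -0.2, -0.4]
width: 0.0002
finger_force: 0.0
```

```bash
python3 - <<'E'
from h import *
t=get_image("top")[:,:,::-1];s=get_image("side")[:,:,::-1]
C=np.zeros((500,800,3),np.uint8);C[:,:320]=up(t,105,135,80,125,4)[:500];C[:,320:800]=up(s,160,210,120,125,4)
cv2.imwrite("pics/final.png",C)
E
```

```text
(no output)
```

View pics/final.png

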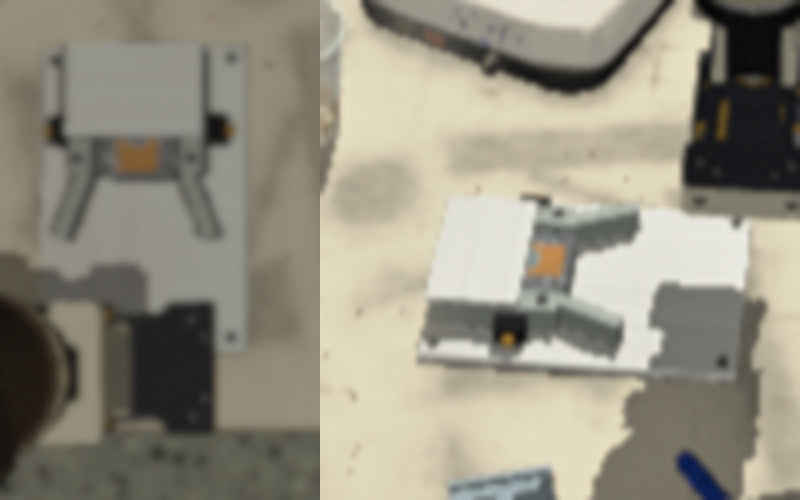

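The final picture shows the carrier square between the rails, its front under the bridge and its card still showing behind the bridge edge (top crop about (138,155)). The gripper is clear. The force rose by about 1 N roughly 8 mm before the stop, which fits the pin being pushed in.

```bash
python3 -c "
from station import *
print(close_job())"
```

```text
the job is handed in; nothing more can be done
None
```

The carrier is in the jig, pushed up to the hidden stop with at most about 19 N at the wrist, and the job was handed in at about 42 s with the gripper clear. The pin can't be seen, so I judge it flush from the force: the tool stopped at the same point on a second push.

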